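# Burp the proofing box

## Task

Burp the dough-proofing box: first use the scraper block to push all the dried dough flakes off the shut lid and down onto the worktop (not with the fingers), so that none can fall inside, and stand the scraper back upright on the worktop beside the box. Then take the lid by its front bar, pull it free of its sticky seal without letting it fly wide open, and finish while still holding it by the bar, with the lid's front edge raised about 25 mm. Leave the other things where they are.

Things in the scene. Friction and masses are not known exactly. Their poses are not given: they have to be found in the camera images.
- dough_box: low brushed-steel proofing box, 122 (x) x 180 (y) x 52 mm without its lid, fixed to the worktop; origin at the centre of its underside, z up, its hinge along its far (+x) side and the lid's bar on its near (-x) side, at any yaw within about 0.3 rad. With the lid shut the lid's flat top is 66 mm above the worktop
- box_lid (a joint): lid: flat steel slab 130 x 188 x 12 mm, hinged at the back; axis along the box's y at x = +67.5, z = 54 mm in the box frame. 0 rad = shut, grows as the front edge (132.5 mm from the axis) rises: 0.19 rad = 25 mm. A gasket grips the shut lid: 12 to 17 N up at the bar breaks it free; the pull fades within 10 mm of rise, then the lid moves easily and falls shut by its own weight if let go
- lid_top (a point): centre of the lid's flat top face (130 mm along the box's x, 188 mm along its y, so it overhangs the box by 4 mm all round); moves with the lid. Wall cabinets hang over the back of the worktop, from 0.46 m up and from x = 0.62 m on (and over the right-hand corner): keep the wrist in front of them
- lid_bar: round steel pull bar along the lid's front edge, 14 mm thick, 110 mm between its two legs, parallel to the box's y; fixed to the lid, level with it, 38 mm in front of the lid's edge (31 mm clear finger space behind it). Origin at the middle of the bar, on its centre line, 170.5 mm from the hinge axis and, when shut, 60 mm above the worktop
- scraper: scraper block standing on its lip: light wood grip on a black hard-rubber lip; 120 mm long (its x) x 60 mm high. Lip 16 mm thick, lowest 16 mm; grip 24 mm thick (its y) from 16 to 46 mm height, 30 mm thick above that. About 160 g. Origin at the centre of its underside, z up
- flake1: one of four dry, hard dough flakes lying on the lid, tan, about 20 x 14 x 8 mm, 12 g; origin at the centre of its underside
- flake2: one of four dry, hard dough flakes lying on the lid, tan, about 20 x 14 x 8 mm, 12 g; origin at the centre of its underside
- flake3: one of four dry, hard dough flakes lying on the lid, tan, about 20 x 14 x 8 mm, 12 g; origin at the centre of its underside
- flake4: one of four dry, hard dough flakes lying on the lid, tan, about 20 x 14 x 8 mm, 12 g; origin at the centre of its underside
- garlic: bystander: garlic bulb, 50 mm, stands near the worktop's front edge
- lemon: bystander: lemon, 72 x 55 x 56 mm, at the left
- salt_shaker: bystander: salt shaker, 44 mm wide, 90 mm high, at the far right
- spread_pot: bystander: small tub, 72 mm wide, 71 mm high, at the right
- teaspoon: bystander: teaspoon 130 mm long, 11 mm high, near the front edge at the right

How it is judged:
By the outcome, as a careful person would: the job done as asked, in the order asked, and still so for the second after the job is handed in, while the arm keeps its last pose, push and grip.
It also fails if it takes over 64 s, if anything falls off the work surface, if the arm or the gripper's body presses on something with over 40 N, if the wrist force passes 120 N, or if a joint passes its speed limit or range.

## Robot

A 6-joint arm with a two-finger parallel gripper is mounted at the origin on a cart in front of the work surface, level with it; the furniture and walls round the work are solid. World frame = base frame: x ahead of the robot, y to its left, z up, the work surface at z = 0. Lengths are in m, angles in rad, forces in N, time in s.
With the tool pointing down it reaches from about 0.35 to 0.875 m from the base axis. Payload 15.5 kg.
Tool frame: the origin (TCP) lies midway between the tips of the shut fingers; the grasp point (between the pads) lies 19 mm behind it; z points along the fingers, y is the line along which they close (so a half turn about z gives the same grasp; the last joint's range is limited). The gripper opens to 85 mm and grips with 20 to 120 N. Pads are 22 mm wide; open, the fingers measure 114 mm over their backs; the gripper's body (76 mm by 85 mm) begins 54 mm behind the grasp point. The pads swing forward as they close: fully open they stand 13 mm farther back than shut.
Start: joints at [1.196, 0.494, 1.345, -0, 1.302, -0.096], TCP at [0.173, 0.601, 0.231] pointing down, gripper open.
Joint ranges: [-2.91, 2.91], [-0.82, 2.16], [0.22, 2.67], [-1.22, 4.37], [0.12, 2.79], [-3.08, 3.08]. Speed limits (rad/s): [1.89, 1.89, 2.57, 3.01, 3.01, 3.01].

## Interface

Orientations are given as a unit quaternion [x, y, z, w].
In Python, from plant import * gives the robot as it stands.
- The arm moves only by the shell command python3 -m handwheel 'ROWS' [FORCE]. ROWS is rows parted by semicolons, their numbers by spaces, 1 to 5 of them, each of 5 numbers: dx, dy, dz in m, then a turn about the tool's z in rad, then the finger opening in m; each row shifts and turns the commanded pose from where the row before left it, along the tool's axes as they then stand; what a row does not reach is not made up. A row lasts 1/12 s, in which the tool goes at most 0.0417 m and 0.125 rad, less where a joint would pass 70% of its speed; a pose out of reach is approached as far as the arm can. The fingers move at their own pace and stop on an object; FORCE is the grip in N (left out, the last holds). Time passes only in rows, so rows that do not move let the fingers close. It prints the time, the measured TCP pose, the force, the opening and the grip force at its end.
- get_obs(): the state, without advancing time (a new reading comes with each control period).
- read_camera(name): name is "scene" or "top" or "wrist"; returns a dict with "color" (480x640x3 uint8, red, green, blue), "mtx" (3x3 intrinsics, pixels), "cam_to_world" (4x4, takes a point from camera to world coordinates); the wrist camera has in their place "tool_from_camera" (4x4, takes a point from camera to tool coordinates, whose origin is the TCP and whose axes are the flange's). Camera axes: x right, y down, z forward; pixel columns grow to the right and rows downward; lengths in m; the calibration is good to about 2 mm. A picture is of the moment at which its call begins: read the wrist's pose just before it. There is no depth.
- finish_job(): hands the job in; it is judged then, once.
Trained networks look in a picture, given as the dict that the camera call returned (one of the last four; its "shot" number tells which), for a name from the list of things; names that differ only in an ending like _2 or _b are one class to them, and where a whole thing is asked for, a point or a joint stands for the part that bears it (a point fixed in the world has none). Each returns a list of dicts, best first, with "p" (0 to 1); they miss things now and then, are a little off and sometimes report something else, mostly with a low value. They report only what shows in the picture. A call takes as long as a camera call.
- look_for(query, picture): "rect" ([left, top, right, bottom] in pixels, round what is visible of it).
- regions_of(query, picture): "mask" (480x640 bool, what is visible of it) and "rect" ([left, top, right, bottom] in pixels, round what is visible of it).
- landmark_of(query, picture): "uv" ([column, row] in pixels: a listed point, or the origin of a listed thing).
The state is a dict: "clock": time; "joint_positions": joint angles; "qvel": joint speeds; "tau": joint torques, N m; "tcp_pos": TCP position; "ee_rot": TCP orientation; "wrist_force": force on the tool from outside, world axes, zero at the start; "moment": the same for the moment, N m; "grip_width": finger opening in m; "gripper_force": force on a finger pad.
Only numpy, scipy, OpenCV 4.12 (cv2) and the standard library are available. Lean on these libraries where they do the work, as an engineer would, in place of code of your own. Each camera call takes 0.05 s, during which the arm holds its last target. There are 200 camera calls.

## Working session

There is one attempt and no reset: what is moved stays moved. The work goes in short steps, Python scripts to look and compute and a shell command to move; the robot and the scene stay as the last step left them, time stands still between calls to the robot, and variables do not carry over. Pictures are saved under pics/ and viewed, at most 11 in all, crops included, and the job is handed in when it is done.

```bash
ls; mkdir -p pics; python3 - <<'E'
from plant import *
import cv2,numpy as np
o=get_obs();print({k:np.round(v,3).tolist() for k,v in o.items()})
for n in ["scene","top"]:
    p=read_camera(n);cv2.imwrite(f"pics/{n}0.png",p["color"][...,::-1])
    print(n,np.round(p["mtx"],1).tolist(),np.round(p["cam_to_world"],3).tolist())
E
```

```text
pics
{'clock': 0.0, 'joint_positions': [1.196, 0.494, 1.346, -0.0, 1.303, -0.096], 'qvel': [0.0, -0.0, 0.002, -0.001, -0.0, 0.0], 'tau': [-0.001, -88.217, -38.385, -0.001, 0.011, -0.0], 'tcp_pos': [0.172, 0.6, 0.231], 'ee_rot': [0.139, 0.99, -0.001, -0.0], 'wrist_force': [0.083, -0.332, -0.543], 'moment': [-0.048, -0.033, 0.032], 'gripper_force': 0.0, 'grip_width': 0.086}
scene [[607.9, 0.0, 318.5], [0.0, 607.9, 239.2], [0.0, 0.0, 1.0]] [[-0.04, -0.411, 0.911, -1.076], [-0.999, 0.002, -0.044, 0.061], [0.016, -0.911, -0.411, 0.769], [0.0, 0.0, 0.0, 1.0]]
top [[569.0, 0.0, 321.3], [0.0, 569.0, 244.0], [0.0, 0.0, 1.0]] [[0.045, -0.975, 0.219, 0.125], [-0.999, -0.043, 0.015, -0.022], [-0.005, -0.22, -0.976, 1.622], [0.0, 0.0, 0.0, 1.0]]
```

View pics/scene0.png

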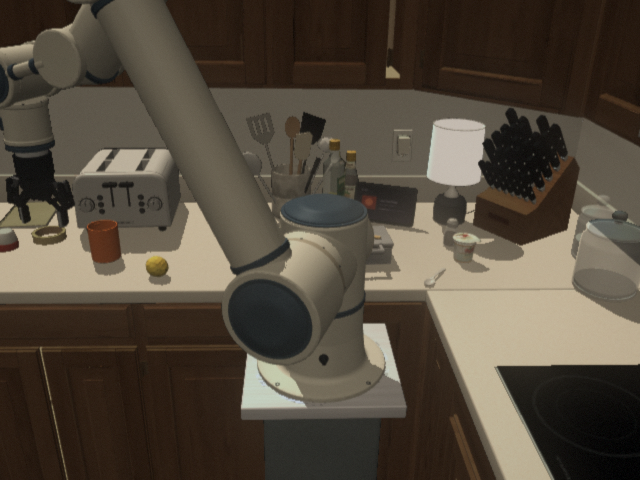

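View pics/top0.png

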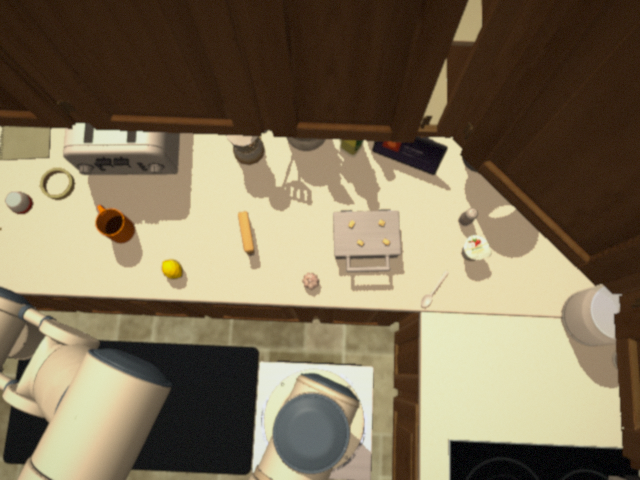

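```bash
cat > h.py <<'E'
from plant import *
import cv2,numpy as np
from scipy.spatial.transform import Rotation as R
def camT(p,o=None):
    if "cam_to_world" in p: return np.array(p["cam_to_world"])
    T=np.eye(4);T[:3,:3]=R.from_quat(o["ee_rot"]).as_matrix();T[:3,3]=o["tcp_pos"]
    return T@np.array(p["tool_from_camera"])
def ray(p,uv,z,o=None):
    T=camT(p,o);d=T[:3,:3]@np.linalg.inv(p["mtx"])@[uv[0],uv[1],1.];c=T[:3,3]
    return c+d*(z-c[2])/d[2]
def proj(p,X,o=None):
    T=np.linalg.inv(camT(p,o));q=(T[:3,:3]@np.array(X).T).T+T[:3,3];q=q@np.array(p["mtx"]).T
    return q[...,:2]/q[...,2:]
E
python3 - <<'E'
from h import *
Z=dict(dough_box=0,lid_top=.066,lid_bar=.06,scraper=0,flake1=.066,garlic=0,lemon=0,salt_shaker=0,spread_pot=0,teaspoon=0)
for n in ["scene","top"]:
    p=read_camera(n)
    for k,z in Z.items():
        print(n,k,[(np.round(d["uv"]).tolist(),round(d["p"],2),np.round(ray(p,d["uv"],z)[:2],3).tolist()) for d in landmark_of(k,p)[:5] if d["p"]>.3])
    for k in ["scraper","lid_top","lid_bar"]:
        for d in regions_of(k,p)[:1]:
            c=max(cv2.findContours(d["mask"].astype(np.uint8),0,2)[0],key=cv2.contourArea)
            b=cv2.boxPoints(cv2.minAreaRect(c));z={"scraper":.06,"lid_top":.066,"lid_bar":.06}[k]
            print(k,round(d["p"],2),b.round().tolist(),[np.round(ray(p,q,z)[:2],3).tolist() for q in b])
E
```

```text
scene dough_box [([358.0, 256.0], 0.75, [0.505, -0.13])]
scene lid_top []
scene lid_bar [([363.0, 251.0], 0.58, [0.413, -0.132])]
scene scraper []
scene flake1 [([378.0, 238.0], 0.44, [0.49, -0.182])]
scene garlic []
scene lemon [([159.0, 276.0], 0.56, [0.386, 0.419])]
scene salt_shaker [([448.0, 247.0], 0.64, [0.57, -0.409]), ([363.0, 254.0], 0.47, [0.524, -0.145])]
scene spread_pot [([463.0, 258.0], 0.55, [0.495, -0.435])]
scene teaspoon [([434.0, 279.0], 0.6, [0.365, -0.322])]
lid_top 0.73 [[371.0, 226.0], [393.0, 226.0], [393.0, 254.0], [371.0, 254.0]] [[0.575, -0.173], [0.575, -0.238], [0.384, -0.209], [0.384, -0.15]]
top dough_box [([365.0, 237.0], 0.59, [0.517, -0.124])]
top lid_top [([366.0, 233.0], 0.84, [0.511, -0.121]), ([381.0, 222.0], 0.56, [0.547, -0.163])]
top lid_bar [([369.0, 264.0], 0.86, [0.424, -0.134])]
top scraper [([244.0, 236.0], 0.89, [0.502, 0.229])]
top flake1 [([388.0, 244.0], 0.4, [0.482, -0.185]), ([380.0, 223.0], 0.38, [0.543, -0.162]), ([352.0, 224.0], 0.38, [0.538, -0.082]), ([358.0, 245.0], 0.37, [0.478, -0.1])]
top garlic [([310.0, 282.0], 0.54, [0.376, 0.029])]
top lemon [([174.0, 269.0], 0.8, [0.397, 0.425])]
top salt_shaker [([464.0, 218.0], 0.48, [0.586, -0.414])]
top spread_pot [([469.0, 254.0], 0.71, [0.48, -0.426])]
top teaspoon [([440.0, 284.0], 0.7, [0.387, -0.343])]
scraper 0.96 [[237.0, 211.0], [249.0, 210.0], [255.0, 254.0], [243.0, 255.0]] [[0.561, 0.246], [0.567, 0.214], [0.44, 0.187], [0.434, 0.219]]
lid_bar 0.62 [[347.0, 263.0], [389.0, 254.0], [392.0, 268.0], [350.0, 277.0]] [[0.424, -0.072], [0.455, -0.188], [0.415, -0.197], [0.385, -0.081]]
```

The box is near (0.51,-0.12), at pixel (366,233) in the top view, with four flakes at (352,224), (380,223), (358,245) and (388,244). The scraper is at (246,233), lying nearly along x, and its left side is free. I'll move over the scraper and measure with the wrist camera.

```bash
for i in 1; do python3 -m handwheel '-.03 -.02 0 0 .085;-.03 -.02 0 0 .085;-.03 -.02 0 0 .085;-.03 -.02 0 0 .085;-.03 -.02 0 0 .085'; python3 -m handwheel '-.03 -.02 0 0 .085;-.03 -.02 0 0 .085;-.03 -.02 0 0 .085;-.03 -.02 0 0 .085;-.03 -.02 0 0 .085' ; python3 -m handwheel '-.03 -.02 0 0 .085;-.03 -.02 0 0 .085;-.03 -.02 0 0 .085;-.03 -.02 0 0 .085;0 0 0 -.1 .085'; python3 -m handwheel '0 0 0 -.1 .085;0 0 0 -.1 .085;0 0 0 -.1 .085;0 0 0 -.09 .085;0 0 0 0 .085';done
python3 - <<'E'
from h import *
o=get_obs();p=read_camera("wrist");cv2.imwrite("pics/w1.png",p["color"][...,::-1])
print(np.round(p["tool_from_camera"],3).tolist(),np.round(p["mtx"],0).tolist())
for d in landmark_of("scraper",p)[:2]: print(d["p"],d["uv"],ray(p,d["uv"],0,o))
for d in regions_of("scraper",p)[:1]:
    c=max(cv2.findContours(d["mask"].astype(np.uint8),0,2)[0],key=cv2.contourArea)
    b=cv2.boxPoints(cv2.minAreaRect(c));print(d["p"],b.round().tolist(),[np.round(ray(p,q,.06,o)[:2],4).tolist() for q in b])
E
```

```text
clock: 1.92
tcp_pos: [0.2899, 0.4618, 0.2314]
ee_rot: [0.139, 0.99, 0.0, 0.0]
wrist_force: [0.5, 0.6, 0.3]
grip_width: 0.085
gripper_force: 0.0
clock: 2.33
tcp_pos: [0.4066, 0.3242, 0.2315]
ee_rot: [0.139, 0.99, 0.0, 0.0]
wrist_force: [0.6, 0.5, 0.7]
grip_width: 0.085
gripper_force: 0.0
clock: 2.75
tcp_pos: [0.5027, 0.2114, 0.2314]
ee_rot: [0.093, 0.996, -0.0, 0.001]
wrist_force: [-0.4, 0.2, -0.1]
grip_width: 0.0849
gripper_force: 0.0
clock: 3.17
tcp_pos: [0.499, 0.2155, 0.2313]
ee_rot: [-0.107, 0.994, 0.0, 0.0]
wrist_force: [1.0, 0.3, 0.2]
grip_width: 0.0852
gripper_force: 0.0
[[-0.0, -0.948, -0.317, 0.081], [1.0, -0.001, 0.0, 0.0], [-0.001, -0.317, 0.948, -0.142], [0.0, 0.0, 0.0, 1.0]] [[343.0, 0.0, 326.0], [0.0, 343.0, 242.0], [0.0, 0.0, 1.0]]
0.9 [324.9, 213.7] [0.5091899  0.21740176 0.        ]
0.79 [[308.0, 158.0], [340.0, 158.0], [340.0, 282.0], [308.0, 282.0]] [[0.4482, 0.1888], [0.4421, 0.2167], [0.5602, 0.2441], [0.5671, 0.2127]]
```

View pics/w1.png

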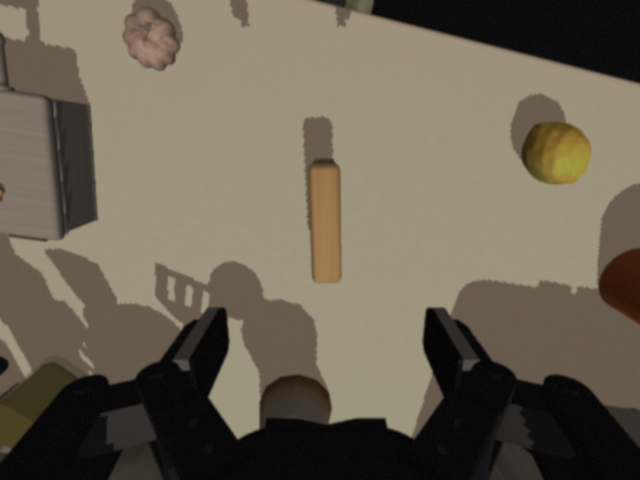

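Wrist view: the scraper runs from (323,160) to (327,283), centred between the fingers and aligned with the tool. I'll go down and grip it.

```bash
python3 -m handwheel '-.006 -.001 .03 -.02 .085;0 0 .035 0 .085;0 0 .035 0 .085;0 0 .035 0 .085;0 0 .035 0 .085'; python3 -m handwheel '0 0 .02 0 .085;0 0 .0114 0 .085;0 0 0 0 .085;0 0 0 0 .02;0 0 0 0 .02' 60;python3 -m handwheel '0 0 0 0 .02;0 0 0 0 .02;0 0 0 0 .02;0 0 0 0 .02;0 0 0 0 .02'
python3 - <<'E'
from h import *
# box fit: top camera edges of lid
p=read_camera("top");d=regions_of("dough_box",p)
for q in d[:1]+regions_of("lid_top",p)[:1]+regions_of("lid_bar",p)[:1]:
    c=max(cv2.findContours(q["mask"].astype(np.uint8),0,2)[0],key=cv2.contourArea)
    a=cv2.approxPolyDP(c,3,True)[:,0];print(q["p"],a.tolist(),[np.round(ray(p,x,.066)[:2],3).tolist() for x in a])
cv2.imwrite("pics/t2.png",cv2.resize(p["color"][190:290,320:420,::-1],None,fx=6,fy=6,interpolation=2))
E
```

```text
clock: 3.73
tcp_pos: [0.5051, 0.2159, 0.06]
ee_rot: [-0.113, 0.994, 0.0, 0.0]
wrist_force: [0.9, -0.7, -0.4]
grip_width: 0.0847
gripper_force: 0.0
clock: 4.15
tcp_pos: [0.5059, 0.2162, 0.0312]
ee_rot: [-0.115, 0.993, 0.0, 0.001]
wrist_force: [-0.0, 0.2, 0.2]
grip_width: 0.0637
gripper_force: 0.0
clock: 4.57
tcp_pos: [0.5056, 0.2161, 0.031]
ee_rot: [-0.115, 0.993, 0.0, 0.001]
wrist_force: [-1.7, 0.2, 13.1]
grip_width: 0.0291
gripper_force: 58.6
0.16 [[389, 255], [384, 266], [359, 267], [351, 266], [347, 255], [346, 270], [388, 270]] [[0.452, -0.188], [0.42, -0.175], [0.414, -0.106], [0.416, -0.083], [0.447, -0.071], [0.404, -0.07], [0.409, -0.186]]
0.66 [[346, 256], [348, 271], [389, 269], [388, 255], [383, 267], [352, 267]] [[0.444, -0.068], [0.401, -0.075], [0.412, -0.189], [0.452, -0.185], [0.417, -0.172], [0.413, -0.086]]
```

View pics/t2.png

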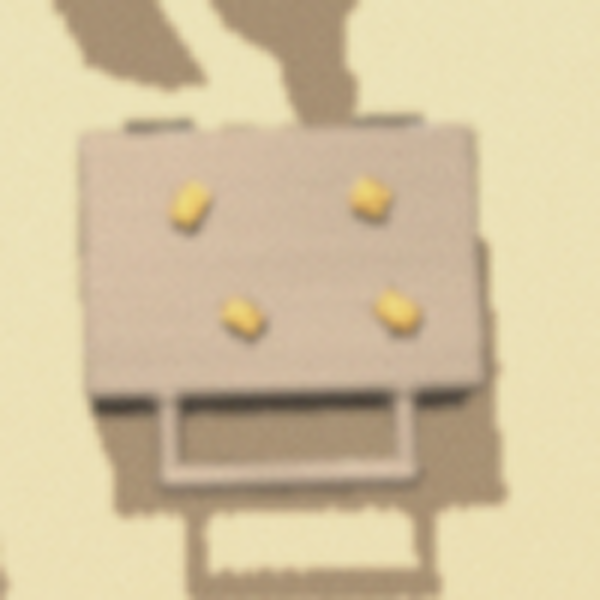

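Crop: the lid corners are at (80,130), (472,127), (485,384) and (92,392). The flakes are at (190,205), (371,198), (243,318) and (399,312), and the bar runs from (168,475) to (410,470). Now I'll compute the box pose from these.

```bash
python3 - <<'E'
from h import *
p=read_camera("top")
f=lambda q,z:ray(p,((np.array(q)+.5)/6-.5)+[320,190],z)[:2]
C=np.array([f(q,.066) for q in [(80,130),(472,127),(485,384),(92,392)]])
B=np.array([f(q,.060) for q in [(168,475),(412,468)]])
F=np.array([f(q,.07) for q in [(190,205),(371,198),(243,318),(399,312)]])
M=np.array([[65,94],[65,-94],[-65,-94],[-65,94]])/1000
c=C.mean(0);c2=C-c
th=np.arctan2((M[:,0]*c2[:,1]-M[:,1]*c2[:,0]).sum(),(M*c2).sum())
rot=np.array([[np.cos(th),-np.sin(th)],[np.sin(th),np.cos(th)]])
print("c",c,"th",th,"res",(c2-M@rot.T).round(4).tolist());print("bar",B.round(4).tolist(),B.mean(0), "expected",c+rot@[-.103,0])
print("bar yaw",np.arctan2(*(B[0]-B[1])[::-1])-np.pi/2)
print("flakes box frame",((F-c)@rot).round(3).tolist(), "start",c+rot@[0,.077],"end",c+rot@[0,-.12])
o=get_obs();print(o["tcp_pos"],R.from_quat(o["ee_rot"]).as_matrix().round(3).tolist())
E
```

```text
c [ 0.51371345 -0.12397378] th 0.06316628502339791 res [[-0.0012, -0.0007], [-0.0035, 0.0018], [0.0023, 0.0021], [0.0024, -0.0032]]
bar [[0.4088, -0.0743], [0.417, -0.1873]] [ 0.41289885 -0.13081181] expected [ 0.41091886 -0.13047558]
bar yaw 0.0730754645884426
flakes box frame [[0.025, 0.043], [0.027, -0.042], [-0.03, 0.02], [-0.028, -0.053]] start [ 0.50885288 -0.04712734] end [ 0.52128836 -0.24373446]
[0.50559575 0.21609193 0.03107181] [[-0.974, -0.228, 0.002], [-0.228, 0.974, 0.0], [-0.002, 0.0, -1.0]]
```

```bash
python3 -m handwheel '0 0 -.02 0 .02;0 0 -.03 0 .02;0 0 -.03 0 .02;0 0 -.03 0 .02;0 0 0 .08 .02'; python3 -m handwheel '0 0 0 .08 .02;.0017 -.0286 0 0 .02;.0017 -.0286 0 0 .02;.0017 -.0286 0 0 .02;.0017 -.0286 0 0 .02';python3 -m handwheel '.0017 -.0286 0 0 .02;.0017 -.0286 0 0 .02;.0017 -.0286 0 0 .02;.0017 -.0286 0 0 .02;.0017 -.0286 0 0 .02';python3 -m handwheel '0 0 0 0 .02;0 0 .02 0 .02;0 0 .015 0 .02;0 0 0 0 .02;0 0 0 0 .02'
python3 - <<'E'
from h import *
o=get_obs();print(o["tcp_pos"],R.from_quat(o["ee_rot"]).as_matrix()[:,0].round(3))
p=read_camera("wrist");cv2.imwrite("pics/w2.png",p["color"][...,::-1])
E
```

```text
clock: 5.23
tcp_pos: [0.5074, 0.2167, 0.1455]
ee_rot: [-0.076, 0.997, 0.001, 0.004]
wrist_force: [2.0, 0.8, -0.9]
grip_width: 0.0291
gripper_force: 60.6
clock: 5.65
tcp_pos: [0.506, 0.1002, 0.1403]
ee_rot: [-0.035, 0.999, -0.0, 0.0]
wrist_force: [0.5, 0.6, -2.1]
grip_width: 0.0294
gripper_force: 60.6
clock: 6.07
tcp_pos: [0.5076, -0.0433, 0.1403]
ee_rot: [-0.035, 0.999, -0.0, 0.0]
wrist_force: [0.4, -0.8, -2.4]
grip_width: 0.0295
gripper_force: 60.6
clock: 6.48
tcp_pos: [0.5073, -0.0417, 0.1049]
ee_rot: [-0.035, 0.999, 0.0, -0.001]
wrist_force: [1.2, 0.1, -1.8]
grip_width: 0.0289
gripper_force: 60.6
[ 0.50734963 -0.04174957  0.1048853 ] [-0.998 -0.07   0.001]
```

View pics/w2.png

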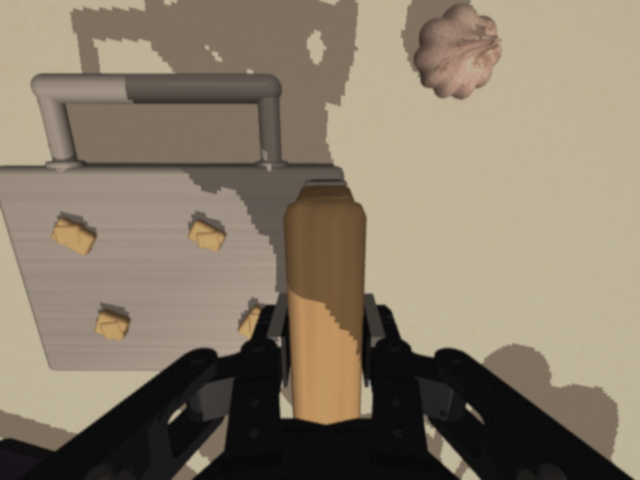

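The scraper is held straight. The lid edge lines up with the image, and the flakes sit at (74,237), (207,235), (113,325) and (252,320), ahead of the scraper. I'll lower it and sweep.

```bash
python3 -m handwheel '0 0 .004 0 .02;0 0 .0024 0 .02;0 0 0 0 .02;0 -.01 0 0 .02;0 -.015 0 0 .02'; python3 -m handwheel '0 -.015 0 0 .02;0 -.015 0 0 .02;0 -.015 0 0 .02;0 -.015 0 0 .02;0 -.015 0 0 .02'
python3 - <<'E'
from h import *
p=read_camera("top");cv2.imwrite("pics/t3.png",cv2.resize(p["color"][170:290,310:470,::-1],None,fx=5,fy=5,interpolation=2))
E
```

```text
clock: 6.95
tcp_pos: [0.5095, -0.0667, 0.0987]
ee_rot: [-0.036, 0.999, 0.0, 0.0]
wrist_force: [-0.4, -0.3, -2.3]
grip_width: 0.0292
gripper_force: 60.7
clock: 7.37
tcp_pos: [0.5149, -0.1431, 0.0987]
ee_rot: [-0.035, 0.999, -0.0, 0.0]
wrist_force: [-0.1, -0.1, -2.2]
grip_width: 0.0288
gripper_force: 60.7
```

View pics/t3.png

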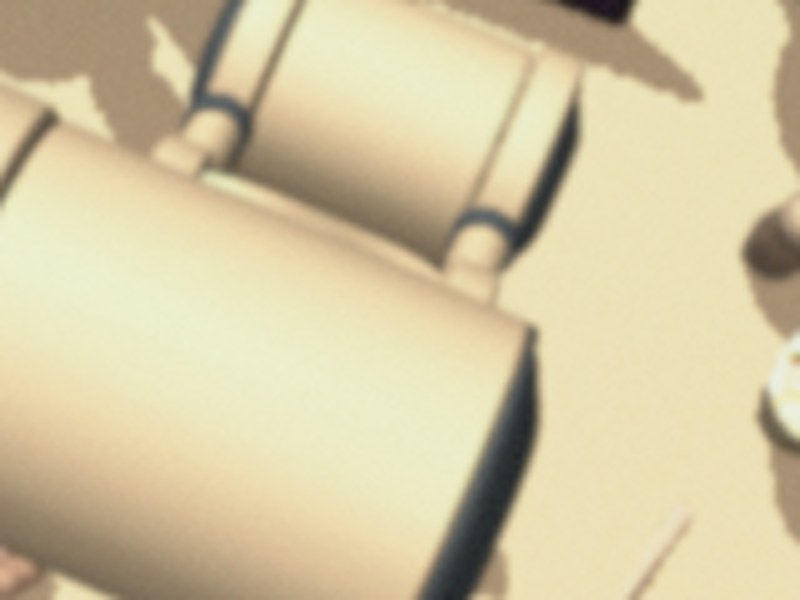

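The arm hides the lid in the top view (it covers the crop from (0,100) to (540,600)), so I'll finish the sweep and check with the wrist camera.

```bash
python3 -m handwheel '0 -.013 0 0 .02;0 -.013 0 0 .02;0 -.013 0 0 .02;0 -.012 0 0 .02;0 -.012 0 0 .02'; python3 -m handwheel '0 -.012 0 0 .02;0 -.012 0 0 .02;0 -.012 0 0 .02;0 -.012 0 0 .02;0 0 0 0 .02'; python3 -m handwheel '0 0 -.02 0 .02;0 0 -.03 0 .02;0 0 -.03 0 .02;0 0 -.03 0 .02;0 .02 0 0 .02';python3 -m handwheel '0 .03 0 0 .02;0 .03 0 0 .02;0 .03 0 0 .02;0 .03 0 0 .02;0 0 0 0 .02'
python3 - <<'E'
from h import *
o=get_obs();print(o["tcp_pos"])
p=read_camera("wrist");cv2.imwrite("pics/w3.png",p["color"][...,::-1])
for d in landmark_of("flake1",p):print(d["p"],d["uv"],ray(p,d["uv"],.0,o)[:2],ray(p,d["uv"],.066,o)[:2])
E
```

```text
clock: 7.83
tcp_pos: [0.5193, -0.206, 0.0985]
ee_rot: [-0.035, 0.999, -0.0, 0.0]
wrist_force: [0.2, 0.4, -2.6]
grip_width: 0.0293
gripper_force: 60.7
clock: 8.25
tcp_pos: [0.5231, -0.255, 0.0986]
ee_rot: [-0.035, 0.999, -0.001, 0.0]
wrist_force: [-0.5, 0.4, -2.3]
grip_width: 0.0292
gripper_force: 60.7
clock: 8.67
tcp_pos: [0.5239, -0.2359, 0.214]
ee_rot: [-0.034, 0.999, -0.003, 0.004]
wrist_force: [1.7, -0.2, -1.5]
grip_width: 0.0289
gripper_force: 60.8
clock: 9.08
tcp_pos: [0.5116, -0.1083, 0.2084]
ee_rot: [-0.036, 0.999, 0.001, -0.001]
wrist_force: [0.0, -0.5, -2.3]
grip_width: 0.0286
gripper_force: 60.7
[ 0.51159008 -0.10829958  0.20843851]
0.79 [191.2, 239.7] [ 0.55492368 -0.24912069] [ 0.53149704 -0.22373465]
0.71 [477.8, 86.4] [0.3835988  0.02625925] [ 3.92436151e-01 -2.14407373e-04]
0.69 [184.3, 198.2] [ 0.51006148 -0.25392736] [ 0.49508331 -0.22763612]
0.65 [190.6, 163.6] [ 0.47435843 -0.24564211] [ 0.46610388 -0.22091116]
0.56 [177.6, 235.0] [ 0.55064384 -0.26334429] [ 0.52802317 -0.23527965]
```

View pics/w3.png

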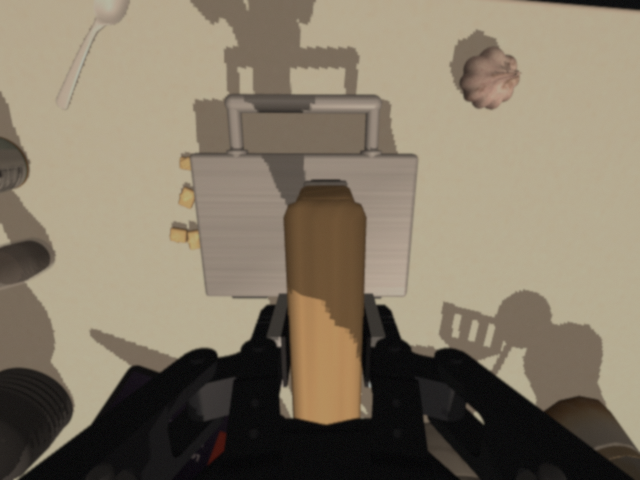

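All four flakes are on the worktop left of the lid in this picture, at (186,161), (187,197), (178,235) and (194,239). The lid is clean, and the spot at the right (+y) of the box is free, so I'll stand the scraper there.

```bash
python3 -m handwheel '-.0041 .027 0 0 .02;-.0041 .027 0 0 .02;-.0041 .027 0 0 .02;-.0041 .027 0 0 .02;-.0041 .027 0 0 .02'; python3 -m handwheel '-.0041 .027 0 0 .02;0 0 .035 0 .02;0 0 .035 0 .02;0 0 .035 0 .02;0 0 .035 0 .02'; python3 -m handwheel '0 0 .02 0 .02;0 0 .01 0 .02;0 0 .004 0 .02;0 0 0 0 .02;0 0 0 0 .02'
python3 - <<'E'
from h import *
from scipy.optimize import least_squares
o=get_obs();print(o["tcp_pos"])
from types import SimpleNamespace
p=read_camera("wrist")
# refine box pose from picture w3 (tool pose then)
w=dict(tcp_pos=[0.51159,-0.1083,0.20844],ee_rot=[-0.036,0.999,0.001,-0.001])
px=[(190,154),(417,155),(407,297),(206,297),(303,103)]
X=np.array([ray(p,q,z,w)[:2] for q,z in zip(px,[.066]*4+[.060])])
M=np.array([[-65,-94],[-65,94],[65,94],[65,-94],[-103,0]])/1000
r=least_squares(lambda v:((M@R.from_euler("z",v[2]).as_matrix()[:2,:2].T+v[:2])-X).ravel(),[.51,-.12,.06])
print(r.x,r.fun.round(4),"bar",X[4])
E
```

```text
clock: 9.6
tcp_pos: [0.5241, 0.0237, 0.2085]
ee_rot: [-0.035, 0.999, -0.0, 0.0]
wrist_force: [1.3, -1.4, -2.9]
grip_width: 0.0291
gripper_force: 60.8
clock: 10.02
tcp_pos: [0.5265, 0.05, 0.0672]
ee_rot: [-0.035, 0.999, -0.0, 0.001]
wrist_force: [1.0, -0.1, -2.2]
grip_width: 0.0291
gripper_force: 60.8
clock: 10.43
tcp_pos: [0.5269, 0.0502, 0.0355]
ee_rot: [-0.035, 0.999, -0.0, 0.001]
wrist_force: [0.4, 0.3, -1.2]
grip_width: 0.0288
gripper_force: 60.7
[0.52685885 0.05024999 0.03550465]
[ 0.51599512 -0.12505035  0.07051872] [-0.0005 -0.0024 -0.0015  0.0025  0.001   0.001   0.0012 -0.0013 -0.0001
  0.0002] bar [ 0.41332061 -0.13251712]
```

```bash
python3 -m handwheel '0 0 .002 0 .02;0 0 .0015 0 .02;0 0 0 0 .02';python3 -m handwheel '0 0 .001 0 .02;0 0 0 0 .02;0 0 0 0 .02'
```

```text
clock: 10.73
tcp_pos: [0.5262, 0.0505, 0.0313]
ee_rot: [-0.035, 0.999, -0.0, 0.0]
wrist_force: [-1.3, 0.4, -1.8]
grip_width: 0.0291
gripper_force: 60.7
clock: 10.98
tcp_pos: [0.5262, 0.0506, 0.031]
ee_rot: [-0.035, 0.999, -0.0, 0.001]
wrist_force: [-4.2, 0.7, 20.3]
grip_width: 0.0291
gripper_force: 63.4
```

```bash
python3 -m handwheel '0 0 -.0006 0 .02;0 0 0 0 .045;0 0 0 0 .07;0 0 0 0 .07;0 0 0 0 .07';python3 -m handwheel '0 0 0 0 .07;0 0 -.015 0 .07;0 0 -.03 0 .07;0 0 -.03 0 .07;0 0 -.035 0 .07';python3 -m handwheel '0 0 -.035 0 .07;0 0 -.03 0 .06;0 0 0 0 .05;0 0 0 0 .036;0 0 0 0 .036'
python3 - <<'E'
from h import *
o=get_obs();p=read_camera("wrist");cv2.imwrite("pics/w4.png",p["color"][...,::-1])
print(o["tcp_pos"],[(d["p"],d["uv"],ray(p,d["uv"],0,o)) for d in landmark_of("scraper",p)[:1]])
E
```

```text
clock: 11.4
tcp_pos: [0.526, 0.0505, 0.0305]
ee_rot: [-0.035, 0.999, 0.0, -0.0]
wrist_force: [-0.2, 0.6, -0.2]
grip_width: 0.0703
gripper_force: 0.0
clock: 11.82
tcp_pos: [0.5251, 0.0505, 0.141]
ee_rot: [-0.035, 0.999, 0.0, -0.001]
wrist_force: [0.5, -0.7, -0.7]
grip_width: 0.07
gripper_force: 0.0
clock: 12.23
tcp_pos: [0.5255, 0.0505, 0.205]
ee_rot: [-0.035, 0.999, 0.0, -0.0]
wrist_force: [-0.3, -0.6, 0.3]
grip_width: 0.036
gripper_force: 0.0
[0.52554192 0.0505429  0.2050497 ] [(0.96, [324.8, 211.6], array([0.52705849, 0.050252  , 0.        ]))]
```

View pics/w4.png

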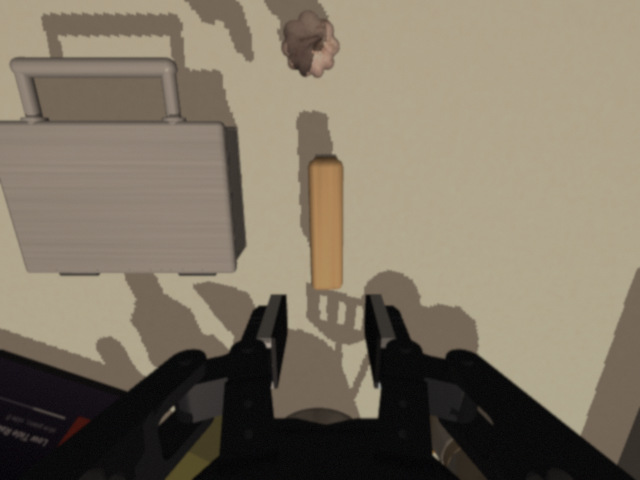

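The scraper stands upright at (325,222), clear of the box and the garlic. Next is the bar.

```bash
python3 -m handwheel '.0178 -.0249 0 0 .036;.0178 -.0249 0 0 .036;.0178 -.0249 0 0 .036;.0178 -.0249 0 0 .036;.0178 -.0249 0 0 .036'; python3 -m handwheel '.0178 -.0249 0 0 .036;.0178 -.0249 0 0 .036;0 0 0 0 .036'
python3 -c "
from h import *
o=get_obs();print(np.round(o['joint_positions'],3))"
```

```text
clock: 12.75
tcp_pos: [0.4444, -0.0807, 0.2045]
ee_rot: [-0.035, 0.999, 0.0, -0.001]
wrist_force: [1.4, -0.7, -0.5]
grip_width: 0.036
gripper_force: 0.0
clock: 13.0
tcp_pos: [0.4112, -0.1349, 0.2045]
ee_rot: [-0.034, 0.999, 0.0, -0.001]
wrist_force: [1.3, 0.6, 0.5]
grip_width: 0.036
gripper_force: 0.0
[-4.540e-01  2.620e-01  1.829e+00 -1.000e-03  1.054e+00 -2.092e+00]
```

```bash
python3 -m handwheel '0 0 0 .12 .036;0 0 0 .12 .036;0 0 0 .12 .036;0 0 0 .12 .036;0 0 0 .12 .036'; python3 -m handwheel '0 0 0 .12 .036;0 0 0 .12 .036;0 0 0 .12 .036;0 0 0 .12 .036;0 0 0 .12 .036';python3 -m handwheel '0 0 0 .12 .036;0 0 0 .12 .036;0 0 0 .12 .036;0 0 0 .011 .036;0 0 0 0 .036'
python3 - <<'E'
from h import *
o=get_obs();p=read_camera("wrist");cv2.imwrite("pics/w5.png",p["color"][...,::-1])
M=R.from_quat(o["ee_rot"]).as_matrix();print(o["tcp_pos"],M.round(3).tolist())
for d in landmark_of("lid_bar",p)[:1]:
    x=ray(p,d["uv"],.06,o);print(d["p"],d["uv"],x,"tool delta",M.T@(x-o["tcp_pos"]))
E
```

```text
clock: 13.42
tcp_pos: [0.4135, -0.1317, 0.2046]
ee_rot: [0.265, 0.964, 0.0, -0.001]
wrist_force: [0.3, 0.6, -0.1]
grip_width: 0.0358
gripper_force: 0.0
clock: 13.83
tcp_pos: [0.4135, -0.1317, 0.2046]
ee_rot: [0.538, 0.843, -0.0, -0.001]
wrist_force: [-0.5, -0.7, 0.8]
grip_width: 0.0357
gripper_force: 0.0
clock: 14.25
tcp_pos: [0.4136, -0.1318, 0.2049]
ee_rot: [0.681, 0.732, -0.0, -0.001]
wrist_force: [-0.3, -0.3, -0.4]
grip_width: 0.036
gripper_force: 0.0
[ 0.41359891 -0.13178799  0.204867  ] [[-0.073, 0.997, -0.001], [0.997, 0.073, 0.001], [0.001, -0.001, -1.0]]
0.87 [325.6, 226.0] [ 0.41344702 -0.13131076  0.06      ] tool delta [3.68215210e-04 8.59668548e-05 1.44867371e-01]
```

View pics/w5.png

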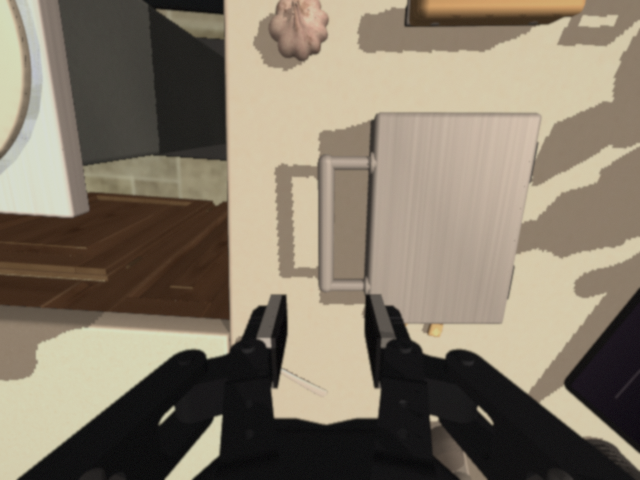

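The bar sits at (326,226), midway between the fingers and parallel to them. I'll go down and grip it.

```bash
python3 -m handwheel '0 0 .03 0 .036;0 0 .03 0 .036;0 0 .03 0 .036;0 0 .02 0 .036;0 0 .02 0 .036'; python3 -m handwheel '0 0 .015 0 .036;0 0 .01 0 .036;0 0 .009 0 .036;0 0 0 0 .036;0 0 0 0 .005' 60; python3 -m handwheel '0 0 0 0 .005;0 0 0 0 .005;0 0 0 0 .005;0 0 0 0 .005'
```

```text
clock: 14.77
tcp_pos: [0.4135, -0.1318, 0.0741]
ee_rot: [0.681, 0.733, -0.0, -0.001]
wrist_force: [0.5, -0.1, 0.6]
grip_width: 0.0358
gripper_force: 0.0
clock: 15.18
tcp_pos: [0.4137, -0.132, 0.0413]
ee_rot: [0.681, 0.732, -0.0, -0.001]
wrist_force: [1.1, 0.1, 0.7]
grip_width: 0.0252
gripper_force: 0.0
clock: 15.52
tcp_pos: [0.4135, -0.1321, 0.0421]
ee_rot: [0.682, 0.732, -0.0, -0.0]
wrist_force: [-4.5, -3.3, -0.3]
grip_width: 0.012
gripper_force: 58.4
```

```bash
python3 -m handwheel '0 0 -.001 0 .005;0 0 -.001 0 .005;0 0 -.001 0 .005;0 0 -.001 0 .005;0 0 0 0 .005' 70; python3 -m handwheel '0 .0005 -.002 0 .005;0 0 -.002 0 .005;0 .0005 -.002 0 .005;0 0 -.002 0 .005;0 0 0 0 .005'
```

```text
clock: 15.93
tcp_pos: [0.4136, -0.1321, 0.0456]
ee_rot: [0.682, 0.732, -0.0, -0.0]
wrist_force: [-3.4, -3.3, -7.5]
grip_width: 0.0114
gripper_force: 72.2
clock: 16.35
tcp_pos: [0.4142, -0.132, 0.054]
ee_rot: [0.682, 0.732, -0.0, -0.0]
wrist_force: [-7.3, -6.1, -0.8]
grip_width: 0.0115
gripper_force: 72.8
```

```bash
python3 - <<'E'
from h import *
o=get_obs();p=read_camera("wrist");cv2.imwrite("pics/w6.png",p["color"][...,::-1])
q=read_camera("scene");
print(np.round(o["wrist_force"],1),np.round(o["moment"],2))
B=np.array([.4133,-.132]);c=np.array([.516,-.12505]);th=.0705
Rm=R.from_euler("z",th).as_matrix()
def pts(a):
    H=np.array([.0675,0,.054]);L=np.array([[-.0625-.0675+.065-.0675-.0005*0,y,.012] for y in(-.094,.094)])
    L=np.array([[-.1325,-.094,.012],[-.1325,.094,.012],[-.1705,-.055,.006],[-.1705,.055,.006]])
    P=L@R.from_euler("y",a).as_matrix().T+H
    return P@Rm.T+[*c,0]
for a in (0,.07,.19): print(a,proj(p,pts(a),o).round(0).tolist())
E
```

```text
[-7.3 -6.1 -0.8] [-0.94  1.59  0.01]
0 [[396.0, 483.0], [431.0, 91.0], [323.0, 415.0], [323.0, 198.0]]
0.07 [[402.0, 501.0], [443.0, 88.0], [325.0, 435.0], [325.0, 204.0]]
0.19 [[417.0, 536.0], [474.0, 82.0], [333.0, 476.0], [335.0, 218.0]]
```

View pics/w6.png

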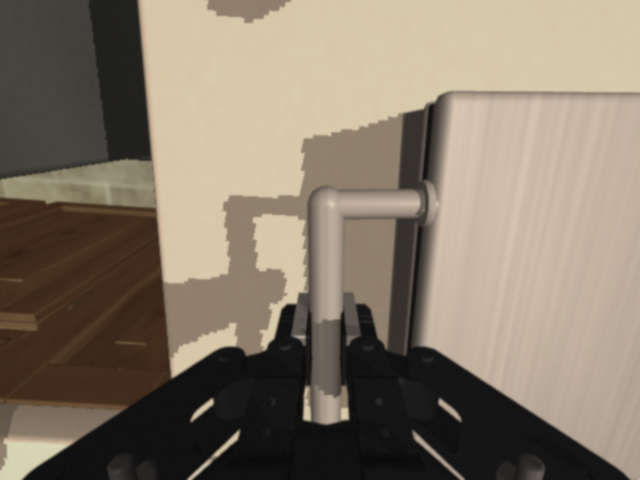

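The bar is still between the pads at (326,330). The lid's corner at (440,92) fits about 0.07 rad, with a dark gap opening, so it's free of the seal. I'll go on rising.

```bash
python3 -m handwheel '0 .0004 -.003 0 .005;0 .0005 -.003 0 .005;0 .0005 -.003 0 .005;0 .0006 -.003 0 .005;0 0 0 0 .005'; python3 -m handwheel '0 .0005 -.003 0 .005;0 .0005 -.003 0 .005;0 .0004 -.0022 0 .005;0 0 0 0 .005;0 0 0 0 .005'
python3 - <<'E'
from h import *
from scipy.optimize import minimize_scalar
o=get_obs();p=read_camera("wrist");cv2.imwrite("pics/w7.png",p["color"][...,::-1])
c=np.array([.516,-.12505]);Rm=R.from_euler("z",.0705).as_matrix()
def pts(a):
    H=np.array([.0675,0,.054])
    L=np.array([[-.1325,.094,.012],[-.1705,.055,.006],[-.1705,.0,.006]])
    return L@R.from_euler("y",a).as_matrix().T@Rm.T+H@Rm.T+[*c,0]
for a in (0,.07,.14,.19,.24): print(a,proj(p,pts(a),o).round(0).tolist(),pts(a)[2].round(4))
print(o["tcp_pos"])
E
```

```text
clock: 16.87
tcp_pos: [0.4159, -0.1318, 0.0662]
ee_rot: [0.682, 0.732, -0.0, -0.001]
wrist_force: [-10.4, -6.8, 1.0]
grip_width: 0.0112
gripper_force: 72.1
clock: 17.28
tcp_pos: [0.4174, -0.1317, 0.0742]
ee_rot: [0.682, 0.732, -0.0, -0.0]
wrist_force: [-7.6, -5.4, -0.4]
grip_width: 0.0115
gripper_force: 71.8
0 [[409.0, 96.0], [316.0, 190.0], [317.0, 298.0]] [ 0.4133 -0.1323  0.06  ]
0.07 [[418.0, 94.0], [317.0, 194.0], [318.0, 309.0]] [ 0.4141 -0.1322  0.0719]
0.14 [[429.0, 91.0], [321.0, 200.0], [322.0, 323.0]] [ 0.4158 -0.1321  0.0837]
0.19 [[440.0, 90.0], [325.0, 205.0], [325.0, 334.0]] [ 0.4174 -0.132   0.0921]
0.24 [[453.0, 87.0], [331.0, 210.0], [331.0, 346.0]] [ 0.4196 -0.1319  0.1004]
[ 0.41742908 -0.13171568  0.07415361]
```

View pics/w7.png

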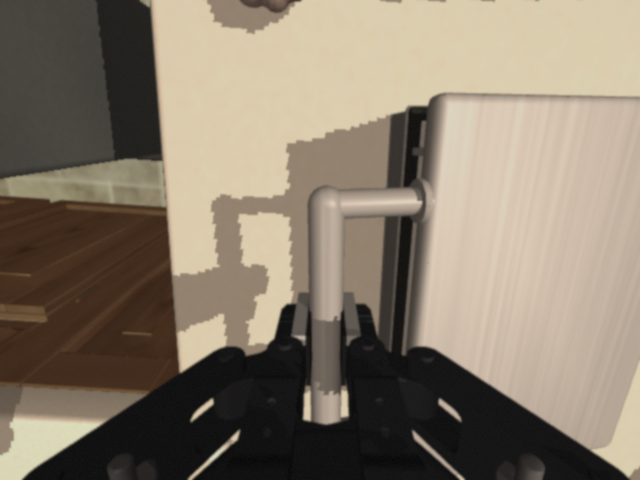

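The bar hasn't moved in the grip: its end is at (326,190) in both pictures. The lid's corner at (437,95) fits about 0.19 rad, and the dark opening shows below the edge. I'm handing in.

```bash
python3 -c "
from plant import *
print(get_obs()['tcp_pos'],finish_job())"
```

```text
the job is handed in; nothing more can be done
[ 0.41740287 -0.13170294  0.07413047] None
```

I handed the job in at about 17 s. All four flakes are on the worktop, the scraper stands upright beside the box, and the arm holds the lid by its bar with the front edge raised about 25 mm by my camera estimate. The hand-in call returned no verdict.

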